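# Let down the photometer cover on the back of the fingers

## Robot

A 6-joint arm with a two-finger parallel gripper is mounted at the origin on the work surface. World frame = base frame: x ahead of the robot, y to its left, z up, the work surface at z = 0. Lengths are in m, angles in rad, forces in N, time in s.
With the tool pointing down it reaches from about 0.4 to 0.825 m from the base axis. Payload 7 kg.
Tool frame: the origin (TCP) lies midway between the tips of the shut fingers; the grasp point (between the pads) lies 19 mm behind it (hold_point_z is the x of the grasp point in the tool frame, in m); x points along the fingers, z is the direction in which the jaws open and shut, and the axes are right-handed (so a half turn about x gives the same grasp; the last joint's range is limited). The gripper opens to 88 mm and grips with 3 to 60 N. Pads are 19 mm wide; open, the fingers measure 130 mm over their backs; the gripper's body (78 mm by 193 mm) begins 47 mm behind the grasp point.
Start: joints at [1.56, 0.359, 0.012, 0, -1.224, -0.288], TCP at [0.199, 0.645, 0.227] pointing down, gripper open.
Joint ranges: [-3.07, 3.07], [-1.43, 2.12], [-1.02, 1.25], [-3.03, 1.67], [-3.05, -0], [-3.03, 3.03]. Speed limits (rad/s): [2.39, 2.39, 3.01, 3.14, 3.14, 3.14].

## Interface

Orientations are given as [roll, pitch, yaw] about the fixed x, y, z axes, in that order (R = Rz(yaw) Ry(pitch) Rx(roll)).
In Python, from bench import * gives the robot as it stands.
- The arm moves only by the tool play_rows, never from a script. Its argument "commands" is a list of rows, each a list of 3 entries, a list of its own where there are three numbers: the turn, a rotation vector about the tool's x, y, z in units of 6 degrees (1.0 is 6 degrees), then the shift along the tool's x, y, z in units of 30 mm (1.0 is 30 mm), then the opening, from -1 (shut) to 1 (fully open). In form: [[[rx, ry, rz], [dx, dy, dz], grip], ...]. A call has 1 to 5 rows; each row shifts and turns the commanded pose from where the row before left it, along the tool's axes as they then stand; what a row does not reach is not made up. A row lasts 1/12 s, in which the tool goes at most 41.7 mm and 7.16 degrees, less where a joint would pass 70% of its speed; a pose out of reach is approached as far as the arm can. A call is refused whole if a number of a shift passes 1 or a number of a turn 1, either way. A call with a gripper value outside its range is refused whole. The fingers move at their own pace and stop on an object; "grip_force" is the grip in N (left out, the last holds). Time passes only in rows, so rows that do not move let the fingers close. It gives the time, the measured TCP pose, the force and the opening at its end, in the units of the state.
- state(): the state, without advancing time (a new reading comes with each control period).
- read_camera(name): name is "scene" or "top" or "wrist"; returns a dict with "img" (420x560x3 uint8, red, green, blue), "z_map" (420x560 float32, m along the optical axis (not along the pixel's ray), 0 where there is no reading), "camera_matrix" (3x3 intrinsics, pixels), "eye" and "orientation" of the camera in the world. Camera axes: x right, y down, z forward; pixel columns grow to the right and rows downward; lengths in m; the calibration is good to about 2 mm. A picture is of the moment at which its call begins.
- finish_job(): hands the job in, once; it reports no verdict.
The state is a dict: "time_s": time; "joint_pos": joint angles; "joint_vel": joint speeds; "joint_torque": joint torques, N m; "position": TCP position; "ee_rot": TCP orientation; "force": force on the tool from outside, world axes, zero at the start; "torque": the same for the moment, N m; "opening": finger opening in m.
Only numpy, scipy, OpenCV 4.12 (cv2) and the standard library are available. Lean on these libraries where they do the work, as an engineer would, in place of code of your own. Each camera call takes 0.05 s, during which the arm holds its last target.

## Task

The dark cover of the white photometer is held up by a catch; close it over the sample stage without letting it bang. Press down the orange release key under the cover with the fingertips so that the cover drops, catch it part way down on the back of the same fingers or hand, hold it there at rest for a moment, then lower it gently until it is fully shut and take the hand away. Do not raise the cover above where it stands, do not pick anything up, and leave the other things on the bench alone.

Things in the scene. Friction and masses are not known exactly. Their poses are not given: they have to be found in the camera images.
- photometer: White benchtop instrument, fixed; 215 mm deep (x), 180 mm wide (y). Origin: centre of its underside on the bench; x points from its front to its back, z up. Plain upright front face at x = -105 mm, free space before it. Deck at z = 120 mm, back to x = 2, where a 48 mm higher rear housing begins. Rims 15 mm high along the deck's left and right edges (|y| 77 to 87); front open.
- cover (a joint): Angle (rad) of the dark grey, blue-edged flat cover: 0 = shut, level; grows as it opens; the catch holds it at about 1.09. Plate 8 mm thick, 170 mm wide, about 250 g; front edge 105 mm from the hinge axis, which lies in mid-thickness. Released, it sinks against a weak damper at up to 1 to 1.5 rad/s and bangs unless carried.
- cover_lip (a point): Middle of the cover's free front edge, at its underside; moves with the cover. Shut, it is at x = -117, y = 0, z = 136 mm of the photometer: the cover's underside is then 16 mm above the deck and its edge overhangs the front face by 12 mm, so fingers standing before the front face can carry it right down to shut.
- cover_hinge (a point): Middle of the cover's hinge axis (along the photometer's y), fixed at x = -12, y = 0, z = 140 mm of the photometer.
- release_key (a joint): Travel of the release key, m: 0 = up, 0.007 = fully down (straight down into the deck). Sprung: about 2 N to start and 5 N at the bottom, plus up to 1 N of catch friction. The catch lets go of the cover after 3 to 5 mm. It springs up again when let go.
- key_top (a point): Centre of the top of the orange release key, a bar 12 mm (x) by 50 mm (y) standing 13 mm above the deck; at x = -97, y = 0, z = 133 mm of the photometer (key up), 20 mm behind the shut cover's front edge. If fingers with tips on the key lean some 25 degrees from upright, hand to the front, the falling cover lands on their upper side, 40 to 60 mm from the tips, at 0.4 to 0.6 rad (higher if a wider hand is in the way).
- tube_rack: Blue rack with capped small tubes, 100 x 60 x 69 mm, loose. Origin: centre of its underside.
- tip_box: Pipette tip box with a teal lid, 119 x 79 x 67 mm, loose. Origin: centre of its underside.
- dropper_bottle: Small white bottle with a blue cap, diameter 32 mm, 75 mm high, loose. Origin: centre of its underside.
- amber_bottle: Brown glass bottle with a black cap, diameter 60 mm, 130 mm high, loose. Origin: centre of its underside.
- dish_stack: Stack of four clear dishes, one piece, diameter 88 mm, 59 mm high, loose. Origin: centre of its underside.
- lab_timer: Flat grey timer, 65 x 65 x 18 mm, loose. Origin: centre of its underside.
- slide_box: Blue slide box, 90 x 75 x 30 mm, loose. Origin: centre of its underside.

How it is judged:
On the way, in this order (a step that is already met when the one before it is completed fails the run):
1. the release key is pressed while the cover still stands up (value of joint release_key above 0.003 m and value of joint cover above 0.9 rad), for 0.02 s.
2. the cover, released, is caught and rests on the fingers or hand, part way down and nearly still (contact force between any of the fingers, the arm and cover above 0.1 N and value of joint cover between 0.06 and 0.95 rad and velocity of joint cover between -0.2 and 0.2 rad/s), for 0.2 s.
At the end, for the whole second after the job is handed in: The cover is shut to within 0.02 rad and at rest, the release key is up again, and the robot is clear of everything (value of joint cover below 0.02 rad and velocity of joint cover above -0.05 rad/s and value of joint release_key below 0.002 m); the robot touches nothing.
It fails at once if the cover bangs: it closes faster than 0.6 rad/s within the last 0.12 rad (value of joint cover below 0.12 rad and velocity of joint cover below -0.6 rad/s).
It fails at once if the cover is raised more than 0.12 rad above where the catch held it (value of joint cover above 1.22 rad).
It fails at once if something else on the bench is moved by more than 15 mm, lifted or tipped (distance of any of tube_rack, tip_box, dropper_bottle, amber_bottle, dish_stack, lab_timer, slide_box from where it was at the start of the episode above 0.015 m or angle between any of tube_rack, tip_box, dropper_bottle, amber_bottle, dish_stack, lab_timer, slide_box's own z axis and vertical above 0.3 rad).
It also fails if it takes over 51 s, if anything falls off the work surface, if the arm or the gripper's body presses on something with over 40 N, if the wrist force passes 120 N, or if a joint passes its speed limit or range.

## Working session

There is one attempt and no reset: what is moved stays moved. The work goes in short steps, Python scripts to look and compute and a tool call to move; the robot and the scene stay as the last step left them, time stands still between calls to the robot, and variables do not carry over. Pictures are saved under pics/ and viewed, and the job is handed in when it is done.

Besides the shell and the picture viewer there is one more tool, called after "Request:" as name(argument=value, ...), one argument or row to a line, values as JSON. play_rows: Moves the arm, as the interface text tells. Its arguments: {"type":"object","properties":{"commands":{"type":"array","items":{"type":"array"}},"grip_force":{"type":"number"}},"required":["commands"]}

```bash
mkdir -p pics
cat > h.py <<'E'
from bench import *
import numpy as np, cv2
def snap(n,f):
    c=read_camera(n); cv2.imwrite('pics/'+f,cv2.cvtColor(c['img'],cv2.COLOR_RGB2BGR)); np.savez('pics/'+f+'.npz',**c); return c
E
python3 - <<'E'
from h import *
print(state())
for n in ['scene','top','wrist']:
    c=snap(n,n+'0.png'); print(n,c['camera_matrix'].tolist(),c['eye'],c['orientation'])
E
```

```text
{'time_s': 0.0, 'joint_pos': array([ 1.56009353e+00,  3.59398307e-01,  1.10602922e-02, -3.57358207e-04,
       -1.22412570e+00, -2.88111904e-01]), 'joint_vel': array([ 9.45799799e-05, -6.93131371e-04, -5.64659617e-04, -8.41424220e-04,
        4.36759244e-04, -8.60114710e-04]), 'joint_torque': array([ 7.88056550e-04, -5.82728219e+01,  2.93041205e+01,  6.99707374e+00,
        6.96711868e-03, -1.66646969e-04]), 'position': array([0.19858324, 0.64460399, 0.22561464]), 'ee_rot': array([ 0.08932431,  1.56909542, -1.78040842]), 'force': array([-0.05239363, -0.51555921, -0.41298166]), 'torque': array([0.03919865, 0.05347396, 0.05525679]), 'opening': 0.08790575574385523}
scene [[471.2840603820091, 0.0, 285.7606932737415], [0.0, 471.2840603820091, 211.35003194595], [0.0, 0.0, 1.0]] [ 1.50768246 -0.7727666   1.14947534] [-2.267921    0.02054629  0.86014552]
top [[449.369865303298, 0.0, 280.3677524280402], [0.0, 449.369865303298, 216.81179012247784], [0.0, 0.0, 1.0]] [ 0.31693379 -0.01585591  1.46597458] [-2.96089421e+00 -1.01719300e-03 -1.55065617e+00]
wrist [[295.5016768953961, 0.0, 277.59255730406016], [0.0, 295.5016768953961, 209.16180521163275], [0.0, 0.0, 1.0]] [0.26363118 0.62355066 0.38515933] [ 2.87929196e+00 -2.16676159e-03 -1.86980717e+00]
```

View pics/scene0.png

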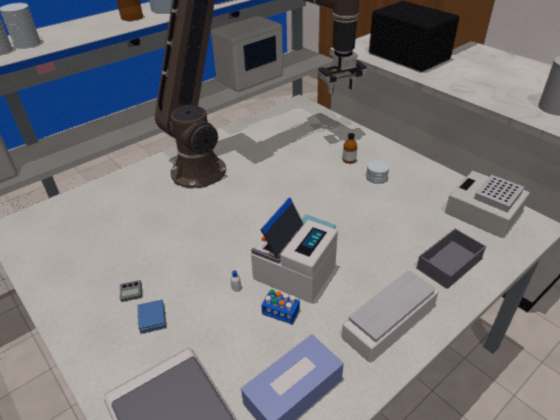

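View pics/top0.png

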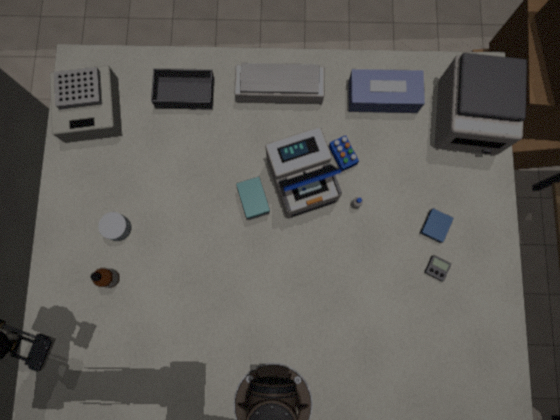

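View pics/wrist0.png

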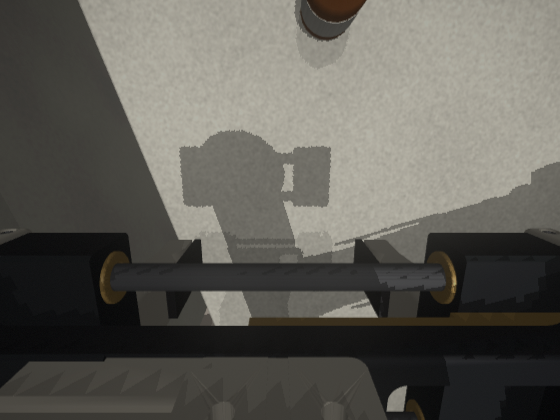

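The photometer stands front toward the robot: orange key near (314,202) in top, tip box at (253,198), dropper at (357,203). I'll measure the pose next.

```bash
cat >> h.py <<'E'
from scipy.spatial.transform import Rotation as Rn
def world(c):
    K=c['camera_matrix'];R=Rn.from_euler('xyz',c['orientation']).as_matrix()
    v,u=np.mgrid[0:420,0:560]; z=c['z_map']
    p=np.stack([(u-K[0,2])/K[0,0]*z,(v-K[1,2])/K[1,1]*z,z],-1)
    return p@R.T+c['eye']
def load(f): return dict(np.load('pics/'+f+'.npz'))
E
python3 - <<'E'
from h import *
for n in ['top','scene']:
    c=load(n+'0.png'); W=world(c); hsv=cv2.cvtColor(c['img'],cv2.COLOR_RGB2HSV)
    m=(hsv[...,0]<22)&(hsv[...,1]>130)&(hsv[...,2]>80)&(c['z_map']>0)
    sel=m&(W[...,0]>.4)&(W[...,0]<.9)&(abs(W[...,1])<.5)
    P=W[sel]; print(n,'key',sel.sum(),np.median(P,0) if len(P) else'', np.argwhere(sel).mean(0)if len(P) else'')
    # housing top
    s=(abs(W[...,2]-.168)<.006)&(W[...,0]>.5)&(W[...,0]<1)&(abs(W[...,1]+.1)<.3)
    nl,l,st,ce=cv2.connectedComponentsWithStats(s.astype(np.uint8))
    k=1+np.argmax(st[1:,4]); P=W[l==k]; r=cv2.minAreaRect(P[:,:2].astype(np.float32)); print('house',st[k],r,cv2.boxPoints(r).tolist(),np.median(P[:,2]))
    # table check
    t=(abs(W[...,2])<.02)&(W[...,0]>.3)&(W[...,0]<1)&(abs(W[...,1])<.3); print('table',np.median(W[...,2][t]))
    # objects >5mm
    s=(W[...,2]>.012)&(W[...,2]<.4)&(W[...,0]>.25)&(W[...,0]<1.0)&(abs(W[...,1])<.6)
    nl,l,st,ce=cv2.connectedComponentsWithStats(s.astype(np.uint8))
    for k in range(1,nl):
        if st[k,4]>60:
            P=W[l==k]; r=cv2.minAreaRect(P[:,:2].astype(np.float32)); print(st[k],np.round(r[0],3),np.round(r[1],3),round(r[2],1),P[:,2].max().round(3))
    x=cv2.resize(c['img'][120:220,230:370] if n=='top' else c['img'][190:330,220:360],None,fx=5 if n=='top' else 4,fy=5 if n=='top' else 4)
    cv2.imwrite('pics/crop_%s.png'%n,x[...,::-1])
E
```

```text
top key 68 [ 0.61577231 -0.12246583  0.12860268] [187.04411765 322.10294118]
house [ 266  127   66   49 1882] ((0.7589234709739685, -0.06203477829694748), (0.10806438326835632, 0.1791764199733734), 19.974842071533203) [[0.6775376796722412, 0.0037062447518110275], [0.7387456893920898, -0.16469140350818634], [0.8403092622756958, -0.12777580320835114], [0.7791012525558472, 0.04062184691429138]] 0.1673988337049468
table -0.0009800305593957725
[ 435   75   44   75 2525] [ 0.911 -0.563] [0.074 0.177] 89.8 0.205
[  91   80   31   58 1334] [0.922 0.567] [0.155 0.067] 0.1 0.126
[ 235   87   90   17 1210] [0.991 0.   ] [0.019 0.3  ] 0.1 0.094
[151  89  62  19 490] [0.978 0.331] [0.203 0.044] 89.8 0.067
[ 349   91   76   22 1432] [ 0.978 -0.359] [0.044 0.241] 0.0 0.087
[ 265  127   94   91 5325] [ 0.727 -0.13 ] [0.217 0.286] 20.0 0.239
[236 176  34  44 946] [0.638 0.078] [0.12  0.079] 18.6 0.075
[351 197  12  11  99] [ 0.631 -0.259] [0.032 0.027] 55.1 0.079
[420 208  34  35 689] [ 0.565 -0.523] [0.078 0.092] 63.9 0.039
[ 98 212  33  29 712] [0.537 0.521] [0.087 0.087] 16.1 0.067
[425 255  26  2
[... 551 characters left out ...]
342 133  15  30 329] [0.382 0.525] [0.059 0.054] 58.9 0.134
[366 160  23  23 422] [0.542 0.519] [0.087 0.092] 11.2 0.068
[ 445  187   51   41 1264] [0.925 0.564] [0.151 0.072] 0.0 0.128
[ 251  198   87  125 6682] [ 0.71  -0.073] [0.218 0.412] 18.0 0.241
[417 228  48  44 557] [0.979 0.328] [0.04  0.208] 0.3 0.065
[230 270  11  20 161] [ 0.638 -0.263] [0.033 0.027] 82.2 0.081
[341 271  72  68 323] [ 0.993 -0.002] [0.3   0.015] 90.0 0.094
[120 280  21  20 340] [ 0.428 -0.523] [0.063 0.07 ] 63.2 0.026
[137 300  28  32 733] [ 0.565 -0.523] [0.076 0.096] 65.0 0.036
[ 241  334   80   80 1410] [ 0.979 -0.359] [0.042 0.243] 0.0 0.087
[ 163  348   61   59 1503] [ 0.915 -0.566] [0.071 0.171] 89.0 0.206
```

Run:
```python
from h import *
c=load('top0.png'); W=world(c); hsv=cv2.cvtColor(c['img'],cv2.COLOR_RGB2HSV)
m=(hsv[...,0]<22)&(hsv[...,1]>130)&(hsv[...,2]>80)
m[:193]=0;m[:,330:]=0;m[:, :295]=0
print(m.sum(),np.argwhere(m).min(0),np.argwhere(m).max(0))
P=W[m];print(np.median(P,0),cv2.minAreaRect(P[abs(P[:,2]-.133)<.006][:,:2].astype(np.float32)))
yaw=np.radians(19.7); R=np.array([[np.cos(yaw),-np.sin(yaw)],[np.sin(yaw),np.cos(yaw)]])
o=np.array([.7595,-.0622])-R@[.056,0]; print('o',o,'key',o+R@[-.097,0])
# blue edge of cover
b=(hsv[...,0]>105)&(hsv[...,0]<130)&(hsv[...,1]>120)&(W[...,2]>.2)&(W[...,2]<.26)&(W[...,0]>.5)&(W[...,0]<.9)&(abs(W[...,1]+.1)<.2)
P=W[b]; L=np.c_[(P[:,:2]-o)@R,P[:,2]]; print(b.sum(),L.mean(0),L.min(0),L.max(0))
# local coords of neighbours
for n,p in dict(rack=(0,0),tip=(.638,.078),drop=(.634,-.261)).items(): print(n,(np.array(p)-o)@R)
s=(W[...,2]>.012)&(W[...,2]<.08)&(W[...,0]>.55)&(W[...,0]<.85)&(W[...,1]<-.17)&(W[...,1]>-.3)
P=W[s];print('right',((P[:,:2]-o)@R).min(0),((P[:,:2]-o)@R).max(0))
```

```text
50 [197 307] [204 321]
[ 0.61357745 -0.11376892  0.13215614] ((0.6137118339538574, -0.11332017183303833), (0.008857839740812778, 0.04643136262893677), 20.037193298339844)
o [ 0.70677765 -0.08107733] key [ 0.61545501 -0.11377557]
309 [-0.05599483  0.00190836  0.2285032 ] [-0.06531656 -0.08534262  0.20160199] [-0.0391253   0.08434344  0.23926816]
rack [-0.63807955  0.31458332]
tip [-0.01112792  0.17295124]
drop [-0.12916909 -0.14485889]
right [-0.14637182 -0.19594396] [ 0.09333243 -0.05787533]
```

View pics/crop_top.png

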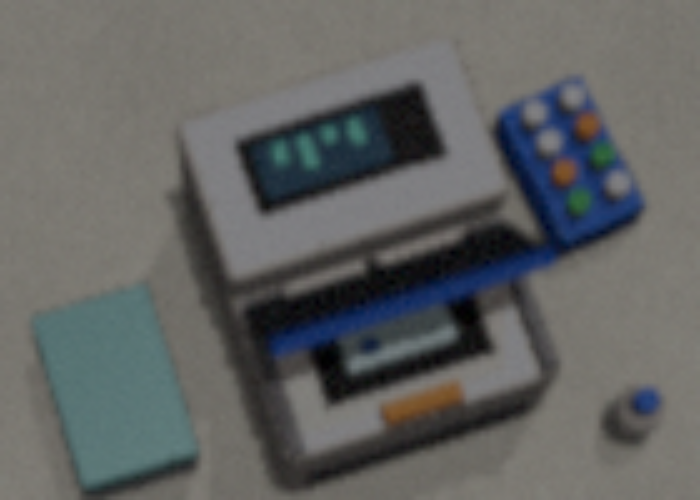

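View pics/crop_scene.png

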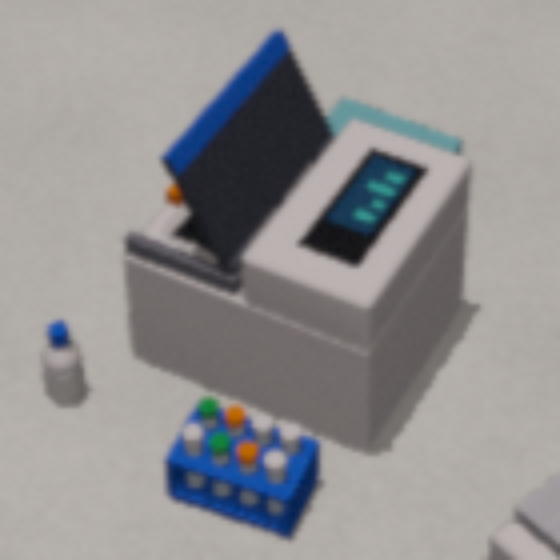

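```bash
cat >> h.py <<'E'
YAW=np.radians(19.8); O=np.array([.706,-.081,0])
RP=Rn.from_euler('z',YAW).as_matrix()
def L2W(p): return RP@np.asarray(p)+O
def W2L(p): return RP.T@(np.asarray(p)-O)
def toolR(lean,sgn):
    a=np.radians(lean); x=np.array([np.sin(a),0,-np.cos(a)]); z=np.array([0,sgn,0.]); y=np.cross(z,x)
    return RP@np.stack([x,y,z],1)
def rep(s=None):
    s=s or state(); R=Rn.from_euler('xyz',s['ee_rot']).as_matrix()
    print('t',round(s['time_s'],2),'local mm',np.round(W2L(s['position'])*1000,1),'toolx loc',np.round(RP.T@R[:,0],3),'z loc',np.round(RP.T@R[:,2],3),'F',np.round(RP.T@s['force'],1),'op',round(s['opening'],4),'q',np.round(s['joint_pos'],2))
    return s,R
def plan(lp,lean,sgn):
    s,R=rep(); T=toolR(lean,sgn)
    rv=Rn.from_matrix(R.T@T).as_rotvec(degrees=True)/6
    d=L2W(lp)-s['position']
    print('turn units',np.round(rv,2),'shift now-axes',np.round(R.T@d/.03,2),'shift target-axes',np.round(T.T@d/.03,2))
E
python3 - <<'E'
from h import *
s,R=rep(); print(R.round(3))
c=load('wrist0.png'); print('cam in tool',R.T@(c['eye']-s['position']))
plan([-.2,0,.35],28,1);plan([-.2,0,.35],28,-1)
E
```

```text
t 0.15 local mm [-231.5  854.7  225.9] toolx loc [-0.001 -0.001 -1.   ] z loc [-0.601 -0.799  0.001] F [0.9 0.7 0.8] op 0.0874 q [ 1.56  0.36  0.01 -0.   -1.22 -0.29]
[[-0.     0.956 -0.294]
 [-0.001 -0.294 -0.956]
 [-1.     0.     0.001]]
cam in tool [-0.15928806  0.06837888  0.00129834]
t 0.15 local mm [-231.5  854.7  225.9] toolx loc [-0.001 -0.001 -1.   ] z loc [-0.601 -0.799  0.001] F [0.9 0.7 0.8] op 0.0874 q [ 1.56  0.36  0.01 -0.   -1.22 -0.29]
turn units [23.25  5.8  -1.95] shift now-axes [-4.11 17.96 22.15] shift target-axes [ -3.16  -2.87 -28.49]
t 0.15 local mm [-231.5  854.7  225.9] toolx loc [-0.001 -0.001 -1.   ] z loc [-0.601 -0.799  0.001] F [0.9 0.7 0.8] op 0.0874 q [ 1.56  0.36  0.01 -0.   -1.22 -0.29]
turn units [-6.03  1.51  4.51] shift now-axes [-4.11 17.96 22.15] shift target-axes [-3.16  2.87 28.49]
```

Request:
play_rows(
  commands=[
    [[0,0,0],[-0.8,0,0],-1],
    [[0,0,0],[-0.8,0.1,0.1],-1],
    [[0,0,0],[-0.8,0.3,0.4],-1],
    [[0,0,0],[-0.8,0.5,0.6],-1],
    [[0,0,0],[-0.8,0.7,0.85],-1],
  ],
  grip_force=20,
)

```text
time_s: 0.57
position: [0.2269, 0.5752, 0.3462]
ee_rot: [0.136, 1.569, -1.732]
force: [1.4, 1.0, -0.1]
opening: 0.06
```

Request:
play_rows(
  commands=[
    [[0,0,0],[0,0.7,0.86],-1],
    [[0,0,0],[0,0.7,0.86],-1],
    [[0,0,0],[0,0.7,0.86],-1],
    [[0,0,0],[0,0.7,0.86],-1],
    [[0,0,0],[0,0.7,0.86],-1],
  ],
)

```text
time_s: 0.98
position: [0.29, 0.4191, 0.3464]
ee_rot: [-0.786, 1.571, -2.655]
force: [0.9, -0.3, 0.1]
opening: 0.0268
```

Request:
play_rows(
  commands=[
    [[0,0,0],[0,0.7,0.86],-1],
    [[0,0,0],[0,0.7,0.86],-1],
    [[0,0,0],[0,0.7,0.86],-1],
    [[0,0,0],[0,0.7,0.86],-1],
    [[0,0,0],[0,0.7,0.86],-1],
  ],
)

```text
time_s: 1.4
position: [0.3522, 0.2649, 0.3466]
ee_rot: [-2.93, 1.57, 1.484]
force: [0.7, 0.4, 0.6]
opening: 0.0006
```

Request:
play_rows(
  commands=[
    [[0,0,0],[0,0.7,0.86],-1],
    [[0,0,0],[0,0.7,0.86],-1],
    [[0,0,0],[0,0.7,0.86],-1],
    [[0,0,0],[0,0.7,0.86],-1],
    [[0,0,0],[0,0.7,0.86],-1],
  ],
)

```text
time_s: 1.82
position: [0.4145, 0.1108, 0.3467]
ee_rot: [2.757, 1.57, 0.888]
force: [1.3, 0.2, -0.1]
opening: 0.0003
```

```bash
python3 -c "
from h import *
plan([-.2,0,.35],28,-1)"
```

```text
t 1.82 local mm [-209.3  279.2  346.7] toolx loc [ 0.001  0.    -1.   ] z loc [-0.6   -0.8   -0.001] F [ 1.3 -0.3 -0.1] op 0.0003 q [ 0.72 -0.12 -0.28 -0.   -1.42  0.55]
turn units [-6.03  1.5   4.5 ] shift now-axes [-0.11  5.84  7.26] shift target-axes [0.05 0.33 9.31]
```

Request:
play_rows(
  commands=[
    [[-0.75,0.19,0.56],[0,0,0],-1],
    [[-0.75,0.19,0.56],[0,0,0],-1],
    [[-0.75,0.19,0.56],[0,0,0],-1],
    [[-0.75,0.19,0.56],[0,0,0],-1],
    [[-0.75,0.19,0.56],[0,0,0],-1],
  ],
)

```text
time_s: 2.23
position: [0.4146, 0.1122, 0.3466]
ee_rot: [1.699, 1.26, 0.228]
force: [-0.6, -0.4, 0.8]
opening: 0.0004
```

Request:
play_rows(
  commands=[
    [[-0.75,0.19,0.56],[0,0,0],-1],
    [[-0.75,0.19,0.56],[0,0,0],-1],
    [[-0.75,0.19,0.56],[0,0,0],-1],
    [[0,0,0],[0,0,0.8],-1],
    [[0,0,0],[0,0,0.9],-1],
  ],
)

```text
time_s: 2.65
position: [0.4301, 0.0653, 0.3461]
ee_rot: [1.578, 1.081, 0.357]
force: [0.4, 0.9, 0.8]
opening: 0.0003
```

Request:
play_rows(
  commands=[
    [[0,0,0],[0,0,0.9],-1],
    [[0,0,0],[0,0,0.9],-1],
    [[0,0,0],[0,0,0.9],-1],
    [[0,0,0],[0,0,0.9],-1],
    [[0,0,0],[0,0,0.9],-1],
  ],
)

```text
time_s: 3.07
position: [0.4771, -0.0642, 0.3464]
ee_rot: [1.577, 1.082, 0.349]
force: [0.4, 0.9, -0.7]
opening: 0.0002
```

Request:
play_rows(
  commands=[
    [[0,0,0],[0,0,0.9],-1],
    [[0,0,0],[0,0,0.9],-1],
    [[0,0,0],[0,0.3,0.9],-1],
    [[0,0,0],[0,0,0.4],-1],
    [[0,0,0],[0,0,0],-1],
  ],
)

```text
time_s: 3.48
position: [0.5168, -0.15, 0.349]
ee_rot: [1.579, 1.085, 0.347]
force: [0.1, 0.1, -0.1]
opening: 0.0006
```

```bash
python3 -c "
from h import *
plan([-.2,0,.35],28,-1)
plan([-.12,0,.2],28,-1)
snap('wrist','w1.png');snap('scene','s1.png')"
```

```text
t 3.48 local mm [-201.4   -0.9  349. ] toolx loc [ 0.467  0.001 -0.884] z loc [-0.006 -1.    -0.004] F [ 0.1  0.  -0.1] op 0.0006 q [-0.06 -0.15 -0.29 -0.23 -0.99  2.06]
turn units [-0.06 -0.01  0.03] shift now-axes [-0.01  0.06 -0.03] shift target-axes [-0.01  0.06 -0.03]
t 3.48 local mm [-201.4   -0.9  349. ] toolx loc [ 0.467  0.001 -0.884] z loc [-0.006 -1.    -0.004] F [ 0.1  0.  -0.1] op 0.0006 q [-0.06 -0.15 -0.29 -0.23 -0.99  2.06]
turn units [-0.06 -0.01  0.03] shift now-axes [ 5.66  0.08 -0.03] shift target-axes [ 5.66  0.06 -0.03]
```

View pics/w1.png

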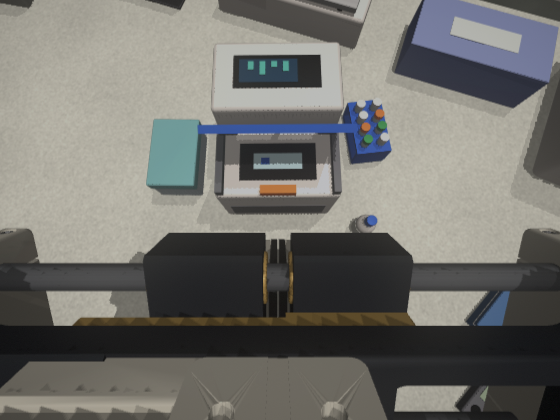

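View pics/s1.png

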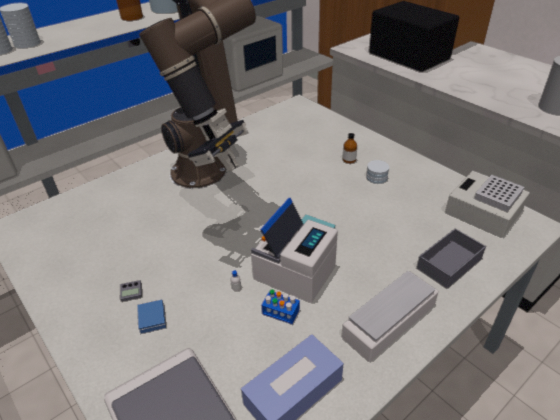

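The wrist view is square to the photometer, with the key centred at about (278,189) and cover edge along row 128; scene view shows the arm leaning before it. I'll refine the key position.

Run:
```python
from h import *
c=load('w1.png'); W=world(c); hsv=cv2.cvtColor(c['img'],cv2.COLOR_RGB2HSV)
m=(hsv[...,0]<22)&(hsv[...,1]>130)&(hsv[...,2]>80); m[:175]=0;m[205:]=0;m[:,:240]=0;m[:,320:]=0
ys,xs=np.nonzero(m); print(m.sum(),xs.min(),xs.max(),ys.min(),ys.max())
K=c['camera_matrix'];R=Rn.from_euler('xyz',c['orientation']).as_matrix()
def ray(u,v,z):
    d=R@[(u-K[0,2])/K[0,0],(v-K[1,2])/K[1,1],1]; return c['eye']+d*(z-c['eye'][2])/d[2]
for u,v in [(xs.mean(),ys.mean()),(xs.mean(),ys.min()),(xs.mean(),ys.max()),(xs.min(),ys.mean()),(xs.max(),ys.mean())]: print(W2L(ray(u,v,.133))*1000)
print('depth',np.median((W[m]-O)@RP,0)*1000)
P=(W-O)@RP*1000
for u in (250,278,305): print([P[v,u].round().tolist() for v in (195,200,205,210,215,220)])
# finger near tip visible depth
for v in (240,260,280,300): print(v,[ (v,u,P[v,u].round().tolist()) for u in (260,278,300)])
```

```text
357 260 295 185 194
[-99.4631518   -0.88548079 133.        ]
[-93.06564528  -0.92123109 133.        ]
[-105.92370752   -0.84937816  133.        ]
[-99.30140667  23.08967673 133.        ]
[-99.62547395 -24.94616956 133.        ]
depth [-99.94529356  -0.28923835 134.00824838]
[[-104.0, 38.0, 120.0], [-107.0, 39.0, 105.0], [-107.0, 42.0, 73.0], [-108.0, 45.0, 44.0], [-108.0, 49.0, 1.0], [-117.0, 49.0, 1.0]]
[[-104.0, -2.0, 122.0], [-107.0, -2.0, 103.0], [-107.0, -1.0, 73.0], [-108.0, -1.0, 42.0], [-109.0, -1.0, 4.0], [-117.0, -1.0, 1.0]]
[[-104.0, -40.0, 120.0], [-107.0, -41.0, 102.0], [-107.0, -44.0, 70.0], [-108.0, -46.0, 41.0], [-108.0, -50.0, 0.0], [-117.0, -50.0, -2.0]]
240 [(240, 260, [-205.0, 4.0, 436.0]), (240, 278, [-153.0, -1.0, 3.0]), (240, 300, [-205.0, -8.0, 436.0])]
260 [(260, 260, [-211.0, 3.0, 447.0]), (260, 278, [-188.0, -1.0, 3.0]), (260, 300, [-211.0, -7.0, 447.0])]
280 [(280, 260, [-216.0, 3.0, 445.0]), (280, 278, [-216.0, -2.0, 438.0]), (280, 300, [-216.0, -7.0, 444.0])]
300 [(300, 260, [-222.0, 3.0, 441.0]), (300, 278, [-255.0, -0.0, 1.0]), (300, 300, [-222.0, -7.0, 442.0])]
```

```bash
cat >> h.py <<'E'
O=L2W([-.0015,0,0])
E
python3 -c "
from h import *
plan([-.092,0.,.145],28,-1)"
```

```text
t 3.58 local mm [-200.4    1.4  349.2] toolx loc [ 0.467  0.001 -0.884] z loc [-0.004 -1.    -0.004] F [ 0.4 -0.  -0.8] op 0.0002 q [-0.06 -0.15 -0.3  -0.22 -0.98  2.05]
turn units [-0.05 -0.01  0.03] shift now-axes [7.71 0.02 0.06] shift target-axes [ 7.71 -0.    0.05]
```

Request:
play_rows(
  commands=[
    [[0,0,0],[0.8,0,0],-1],
    [[0,0,0],[0.8,0,0],-1],
    [[0,0,0],[0.8,0,0],-1],
    [[0,0,0],[0.8,0,0],-1],
    [[0,0,0],[0.8,0,0],-1],
  ],
)

```text
time_s: 4.0
position: [0.5684, -0.1268, 0.2435]
ee_rot: [1.577, 1.083, 0.35]
force: [-0.2, 0.2, 0.7]
opening: 0.0006
```

Request:
play_rows(
  commands=[
    [[0,0,0],[0.8,0,0],-1],
    [[0,0,0],[0.8,0,0],-1],
    [[0,0,0],[0.8,0,0],-1],
    [[0,0,0],[0.8,0,0],-1],
    [[0,0,0],[0.4,0,0],-1],
  ],
)

```text
time_s: 4.42
position: [0.6154, -0.1092, 0.1461]
ee_rot: [1.58, 1.086, 0.353]
force: [-0.6, -0.8, -0.2]
opening: 0.0003
```

```bash
python3 -c "
from h import *
plan([-.092,0.,.145],28,-1)
snap('wrist','w2.png');c=snap('scene','s2.png')
cv2.imwrite('pics/s2c.png',cv2.resize(c['img'][170:300,200:360],None,fx=5,fy=4.6)[...,::-1])
c=snap('top','t2.png');cv2.imwrite('pics/t2c.png',cv2.resize(c['img'][120:240,230:390],None,fx=5,fy=5)[...,::-1])"
```

```text
t 4.42 local mm [-93.3   4.1 146.1] toolx loc [ 0.466  0.004 -0.885] z loc [-0.001 -1.    -0.004] F [-0.9 -0.6 -0.2] op 0.0003 q [ 0.03  0.16 -0.45 -0.3  -0.52  2.12]
turn units [-0.02 -0.03  0.04] shift now-axes [0.05 0.02 0.14] shift target-axes [0.05 0.02 0.14]
```

View pics/w2.png

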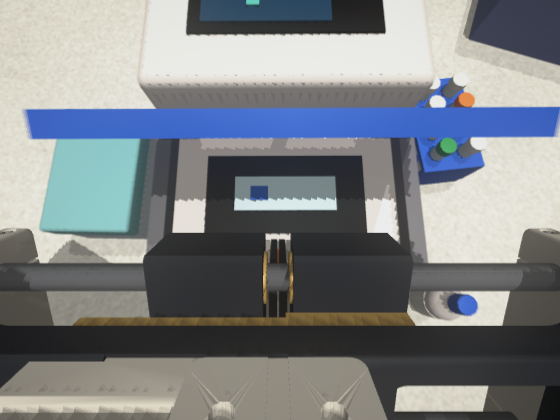

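View pics/s2c.png

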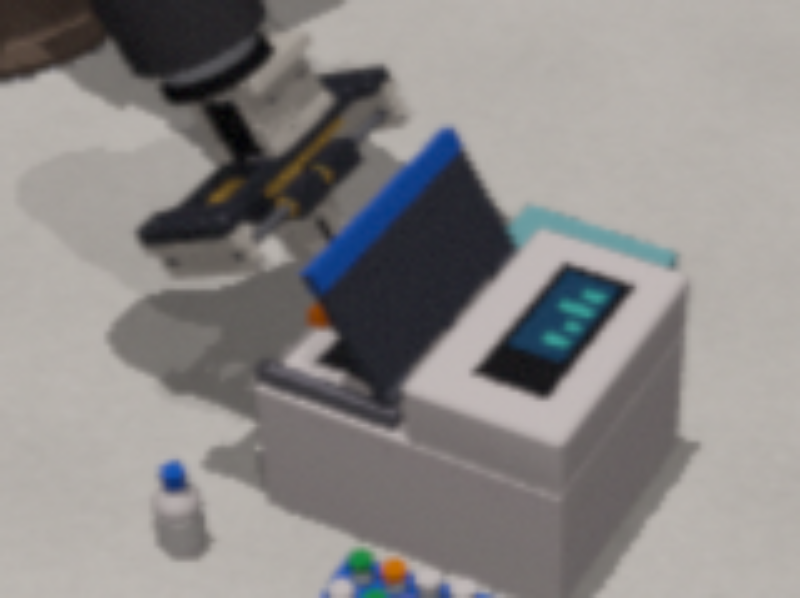

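View pics/t2c.png

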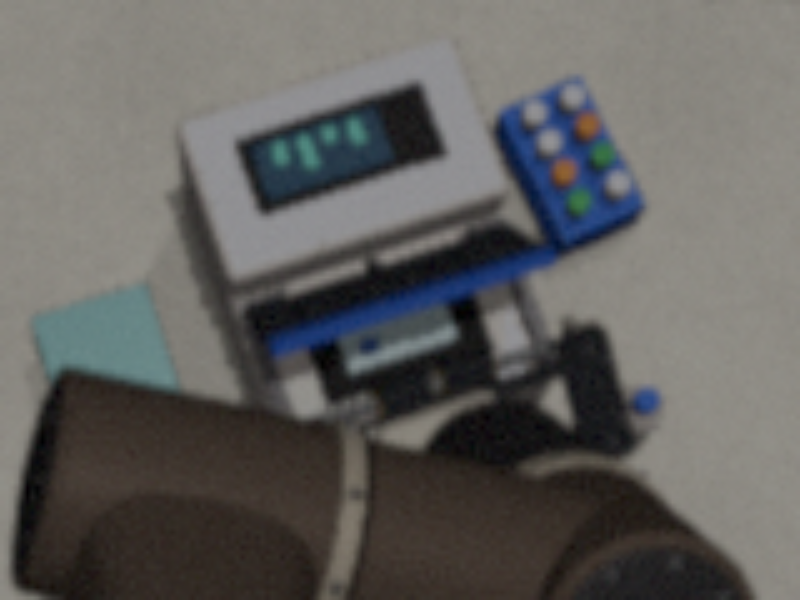

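The wrist view shows fingers over the deck in front of the cover (cover edge at row ~122, clear); everything else untouched. Now pressing down in small steps.

Request:
play_rows(
  commands=[
    [[0,0,0],[0.06,-0.03,0.1],-1],
    [[0,0,0],[0.06,-0.03,0],-1],
    [[0,0,0],[0.06,-0.03,0],-1],
    [[0,0,0],[0.06,-0.03,0],-1],
    [[0,0,0],[0,0,0],-1],
  ],
)

```text
time_s: 4.98
position: [0.6171, -0.1141, 0.1405]
ee_rot: [1.577, 1.083, 0.348]
force: [-0.4, 0.0, 0.1]
opening: 0.0004
```

```bash
python3 -c "
from h import *
rep()"
```

```text
t 4.98 local mm [-93.4  -1.  140.5] toolx loc [ 0.468  0.001 -0.884] z loc [-0.003 -1.    -0.003] F [-0.4  0.2  0.1] op 0.0004 q [ 0.02  0.17 -0.44 -0.32 -0.51  2.14]
```

Request:
play_rows(
  commands=[
    [[0,0,0],[0.06,-0.03,0],-1],
    [[0,0,0],[0.06,-0.03,0],-1],
    [[0,0,0],[0,0,0],-1],
  ],
)

```text
time_s: 5.23
position: [0.6176, -0.1139, 0.1364]
ee_rot: [1.577, 1.083, 0.348]
force: [-0.3, -0.3, 1.9]
opening: 0.0
```

Request:
play_rows(
  commands=[
    [[0,0,0],[0.06,-0.03,0],-1],
    [[0,0,0],[0,0,0],-1],
  ],
)

```text
time_s: 5.4
position: [0.6176, -0.1139, 0.1343]
ee_rot: [1.577, 1.083, 0.349]
force: [0.7, -0.3, 0.9]
opening: 0.0005
```

Request:
play_rows(
  commands=[
    [[0,0,0],[0.06,-0.03,0],-1],
    [[0,0,0],[0,0,0],-1],
  ],
)

```text
time_s: 5.57
position: [0.6177, -0.1138, 0.1323]
ee_rot: [1.577, 1.083, 0.348]
force: [-0.6, 0.3, 2.5]
opening: 0.0006
```

Request:
play_rows(
  commands=[
    [[0,0,0],[0.06,-0.03,0],-1],
    [[0,0,0],[0,0,0],-1],
  ],
)

```text
time_s: 5.73
position: [0.6177, -0.1139, 0.1303]
ee_rot: [1.577, 1.083, 0.348]
force: [-0.8, -0.9, 5.7]
opening: 0.0005
```

Request:
play_rows(
  commands=[
    [[0,0,0],[0.06,-0.03,0],-1],
    [[0,0,0],[0,0,0],-1],
  ],
)

```text
time_s: 5.9
position: [0.6181, -0.1138, 0.1294]
ee_rot: [1.576, 1.082, 0.348]
force: [-5.9, -0.2, 11.5]
opening: 0.0004
```

```bash
python3 -c "
from h import *
rep();c=snap('wrist','w3.png')"
```

```text
t 5.9 local mm [-92.4  -1.1 129.4] toolx loc [ 0.469  0.001 -0.883] z loc [-0.002 -1.    -0.002] F [-5.6  1.8 11.5] op 0.0004 q [ 0.02  0.19 -0.45 -0.33 -0.49  2.16]
```

View pics/w3.png

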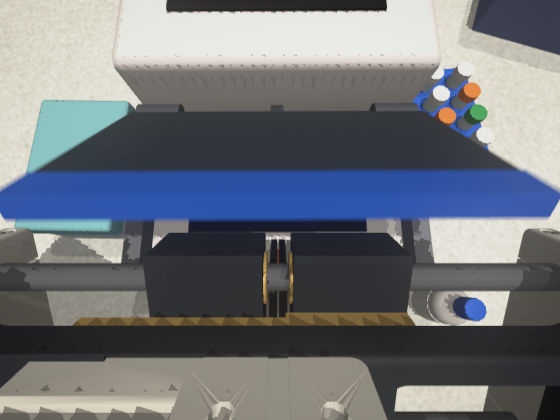

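The cover has been released and is down on the hand (edge at rows 170–218). Hold still and look again.

Request:
play_rows(
  commands=[
    [[0,0,0],[0,0,0],-1],
    [[0,0,0],[0,0,0],-1],
    [[0,0,0],[0,0,0],-1],
    [[0,0,0],[0,0,0],-1],
    [[0,0,0],[0,0,0],-1],
  ],
)

```text
time_s: 6.37
position: [0.618, -0.1139, 0.1294]
ee_rot: [1.575, 1.082, 0.348]
force: [-4.8, -0.6, 9.7]
opening: 0.0006
```

```bash
cat >> h.py <<'E'
def cov(f):
    c=snap('wrist',f); W=world(c); P=(W-O)@RP; hsv=cv2.cvtColor(c['img'],cv2.COLOR_RGB2HSV)
    b=(hsv[...,0]>105)&(hsv[...,0]<130)&(hsv[...,1]>120)&(abs(P[...,1])<.075)&(P[...,0]<-.03)&(P[...,0]>-.14)&(P[...,2]>.12)
    Q=P[b]; print('blue',b.sum(),np.median(Q,0)*1000 if b.sum() else '', np.percentile(Q,[5,95],0).round(4).tolist() if b.sum() else '')
    m=np.median(Q,0); print('angle about',np.arctan2(m[2]-.140,-.012-m[0]))
    cv2.imwrite('pics/x.png',b*255)
E
python3 -c "
from h import *
rep();cov('w4.png');c=snap('scene','s4.png');cv2.imwrite('pics/s4c.png',cv2.resize(c['img'][170:300,200:360],None,fx=5,fy=4.6)[...,::-1])"
```

```text
t 6.37 local mm [-92.4  -1.1 129.4] toolx loc [ 0.469  0.001 -0.883] z loc [-0.002 -1.    -0.002] F [-4.8  1.1  9.7] op 0.0006 q [ 0.02  0.19 -0.45 -0.33 -0.49  2.16]
blue 23558 [-85.72057706  -0.26449433 211.59539073] [[-0.0916, -0.0673, 0.2056], [-0.0752, 0.0675, 0.2153]]
angle about 0.7707746166744549[ WARN:0@0.839] global loadsave.cpp:1063 imwrite_ Unsupported depth image for selected encoder is fallbacked to CV_8U.
```

View pics/w4.png

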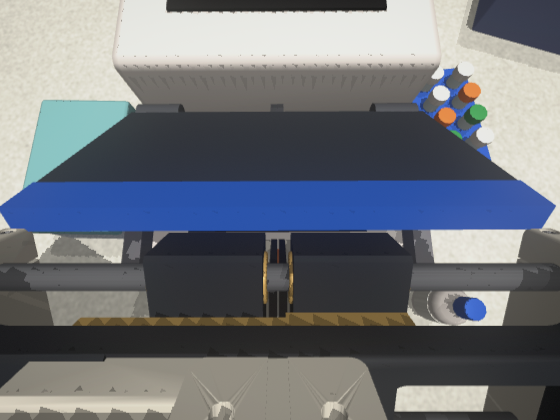

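View pics/s4c.png

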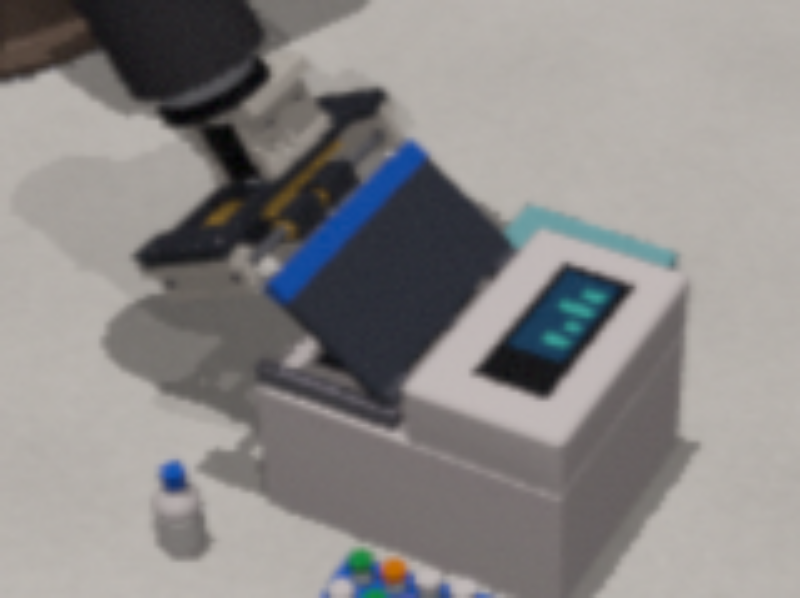

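Request:
play_rows(
  commands=[
    [[0,0,0],[0,0,0],-1],
    [[0,0,0],[0,0,0],-1],
    [[0,0,0],[0,0,0],-1],
    [[0,0,0],[0,0,0],-1],
    [[0,0,0],[0,0,0],-1],
  ],
)

```text
time_s: 6.88
position: [0.618, -0.1139, 0.1294]
ee_rot: [1.576, 1.082, 0.348]
force: [-4.2, -0.9, 9.4]
opening: 0.0004
```

```bash
python3 -c "
from h import *
rep();cov('w5.png')" 2>/dev/null
```

```text
t 6.88 local mm [-92.4  -1.1 129.4] toolx loc [ 0.469  0.001 -0.883] z loc [-0.002 -1.    -0.002] F [-4.3  0.5  9.4] op 0.0004 q [ 0.02  0.19 -0.45 -0.33 -0.49  2.16]
blue 23540 [-85.7368575   -0.28201296 211.60829324] [[-0.0916, -0.0674, 0.2056], [-0.0752, 0.0674, 0.2154]]
angle about 0.7707543167065642
```

```bash
python3 -c "
from h import *
plan([-.105,0.,.163],50,-1)" 2>/dev/null
```

```text
t 6.93 local mm [-92.5  -1.1 129.4] toolx loc [ 0.469  0.001 -0.883] z loc [-0.002 -1.    -0.002] F [-4.7  1.6  9.7] op 0.0005 q [ 0.02  0.19 -0.45 -0.33 -0.49  2.16]
turn units [-0.03 -0.    3.67] shift now-axes [-1.19  0.16 -0.04] shift target-axes [-1.04  0.59 -0.04]
```

Request:
play_rows(
  commands=[
    [[0,0,0.2],[-0.15,0.03,0],-1],
    [[0,0,0.45],[-0.15,0.02,0],-1],
    [[0,0,0.45],[-0.15,0.03,0],-1],
    [[0,0,0.45],[-0.15,0.03,0],-1],
  ],
)

```text
time_s: 7.27
position: [0.6111, -0.1152, 0.1451]
ee_rot: [1.576, 0.92, 0.349]
force: [-1.5, 0.1, -0.5]
opening: 0.0001
```

```bash
python3 -c "
from h import *
plan([-.105,0.,.163],50,-1);cov('w6.png')" 2>/dev/null
```

```text
t 7.27 local mm [-99.4  -0.  145.1] toolx loc [ 0.606  0.002 -0.796] z loc [-0.002 -1.    -0.003] F [-1.4  0.6 -0.5] op 0.0001 q [-0.09  0.14 -0.44 -0.62 -0.46  2.49]
turn units [-0.03 -0.01  2.12] shift now-axes [-0.59  0.21 -0.  ] shift target-axes [-0.53  0.34 -0.  ]
blue 7889 [-97.67941659  -0.27645936 183.21432684] [[-0.1081, -0.0703, 0.1798], [-0.0907, 0.0702, 0.1868]]
angle about 0.4671393506615806
```

View pics/w6.png

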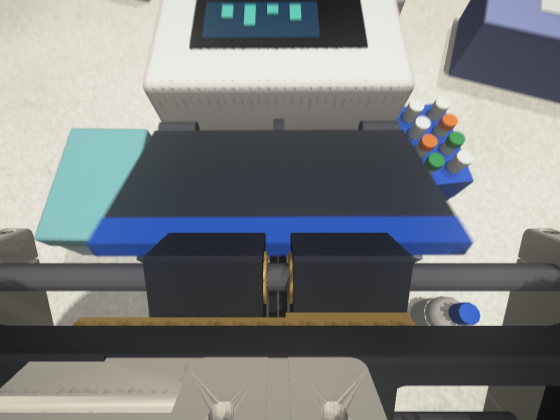

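Request:
play_rows(
  commands=[
    [[0,0,0.2],[0,0,0],-1],
    [[0,0,0],[0,0,0],-1],
    [[0,0,0],[0,0,0],-1],
    [[0,0,0],[0,0,0],-1],
  ],
)

```text
time_s: 7.65
position: [0.6108, -0.116, 0.1445]
ee_rot: [1.577, 0.903, 0.348]
force: [-3.4, -0.7, 0.2]
opening: 0.0003
```

```bash
python3 -c "
from h import *
rep();cov('w7.png');c=snap('scene','s7.png');cv2.imwrite('pics/s7c.png',cv2.resize(c['img'][170:300,200:360],None,fx=5,fy=4.6)[...,::-1])" 2>/dev/null
```

```text
t 7.65 local mm [-99.9  -0.7 144.5] toolx loc [ 0.619  0.002 -0.785] z loc [-0.002 -1.    -0.004] F [-3.5  0.5  0.2] op 0.0003 q [-0.11  0.14 -0.44 -0.66 -0.46  2.54]
blue 6331 [-98.92547219  -0.44456929 179.04250681] [[-0.1102, -0.0712, 0.1764], [-0.0934, 0.071, 0.1826]]
angle about 0.4221461798460159
```

View pics/s7c.png

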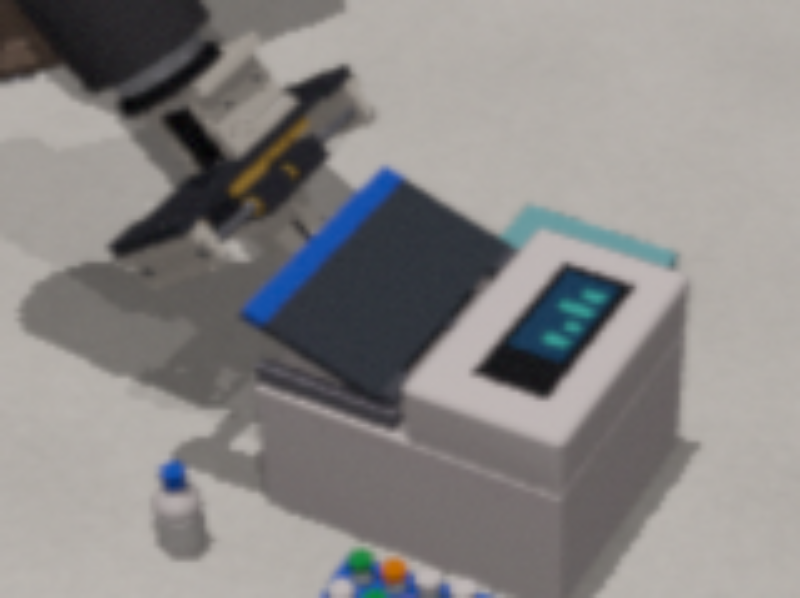

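View pics/w7.png

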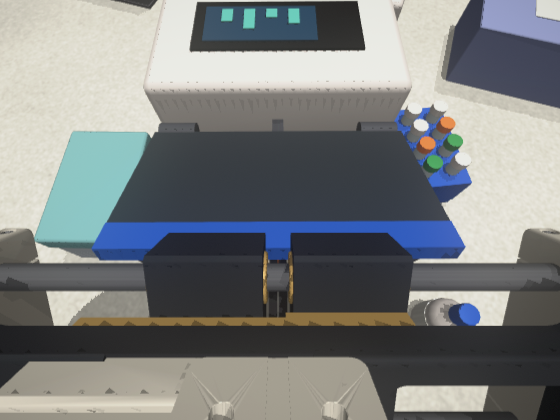

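The cover now rests on the fingers at about 0.38 rad (blue edge at rows 222–258). Lowering gently along tool −y.

Request:
play_rows(
  commands=[
    [[0,0,0],[0.01,-0.05,0],-1],
    [[0,0,0],[0.01,-0.05,0],-1],
    [[0,0,0],[0.01,-0.05,0],-1],
    [[0,0,0],[0.01,-0.05,0],-1],
    [[0,0,0],[0.01,-0.05,0],-1],
  ],
)

```text
time_s: 8.17
position: [0.6071, -0.1175, 0.1396]
ee_rot: [1.576, 0.9, 0.347]
force: [-0.1, -0.2, -1.5]
opening: 0.0006
```

```bash
python3 -c "
from h import *
rep();cov('w8.png')" 2>/dev/null
```

```text
t 8.17 local mm [-104.    -0.9  139.6] toolx loc [ 0.621  0.001 -0.783] z loc [-0.002 -1.    -0.003] F [-0.2 -0.1 -1.5] op 0.0006 q [-0.12  0.15 -0.44 -0.68 -0.46  2.58]
blue 6749 [-101.68689992   -0.58225051  172.84712499] [[-0.1123, -0.0706, 0.1704], [-0.0958, 0.0708, 0.1756]]
angle about 0.3510705550438311
```

Request:
play_rows(
  commands=[
    [[0,0,0],[0.01,-0.05,0],-1],
    [[0,0,0],[0.01,-0.05,0],-1],
    [[0,0,0],[0.01,-0.05,0],-1],
    [[0,0,0],[0,0,0],-1],
  ],
)

```text
time_s: 8.55
position: [0.6038, -0.1187, 0.1358]
ee_rot: [1.576, 0.901, 0.347]
force: [-0.7, -0.3, -1.0]
opening: 0.0002
```

```bash
python3 -c "
from h import *
rep();cov('w9.png');plan([-.1194,0,.1213],38,-1)" 2>/dev/null
```

```text
t 8.55 local mm [-107.4   -0.8  135.8] toolx loc [ 0.621  0.001 -0.784] z loc [-0.003 -1.    -0.003] F [-0.7 -0.  -1. ] op 0.0002 q [-0.13  0.15 -0.44 -0.7  -0.46  2.59]
blue 6998 [-103.66546694   -1.0446162   167.27495734] [[-0.1139, -0.0704, 0.1649], [-0.0975, 0.0703, 0.1695]]
angle about 0.2892065494235868
t 8.6 local mm [-107.3   -0.9  135.9] toolx loc [ 0.621  0.001 -0.784] z loc [-0.003 -1.    -0.003] F [ 0.6 -0.2 -1.2] op 0.0 q [-0.13  0.15 -0.44 -0.7  -0.46  2.59]
turn units [-0.04 -0.01 -0.07] shift now-axes [ 0.13 -0.62 -0.03] shift target-axes [ 0.14 -0.62 -0.03]
```

Request:
play_rows(
  commands=[
    [[0,0,0],[0.01,-0.04,0],-1],
    [[0,0,0],[0.01,-0.04,0],-1],
    [[0,0,0],[0.01,-0.04,0],-1],
    [[0,0,0],[0.01,-0.04,0],-1],
    [[0,0,0],[0.01,-0.04,0],-1],
  ],
)

```text
time_s: 9.02
position: [0.6005, -0.1198, 0.1311]
ee_rot: [1.576, 0.9, 0.347]
force: [0.3, -0.6, -1.7]
opening: 0.0004
```

Request:
play_rows(
  commands=[
    [[0,0,0],[0.01,-0.03,0],-1],
    [[0,0,0],[0.01,-0.03,0],-1],
    [[0,0,0],[0.01,-0.03,0],-1],
    [[0,0,0],[0.01,-0.03,0],-1],
    [[0,0,0],[0,0,0],-1],
  ],
)

```text
time_s: 9.43
position: [0.5984, -0.1206, 0.1278]
ee_rot: [1.576, 0.901, 0.347]
force: [0.5, 0.0, -1.2]
opening: 0.0006
```

```bash
python3 -c "
from h import *
rep();cov('w10.png');plan([-.1194,0,.1213],38,-1)" 2>/dev/null
```

```text
t 9.43 local mm [-113.1   -0.8  127.8] toolx loc [ 0.621  0.001 -0.784] z loc [-0.003 -1.    -0.003] F [ 0.5 -0.1 -1.2] op 0.0006 q [-0.15  0.16 -0.45 -0.72 -0.46  2.63]
blue 7398 [-106.51531702   -0.48518413  155.71231119] [[-0.1159, -0.0697, 0.1539], [-0.1, 0.0698, 0.157]]
angle about 0.16473438756794218
t 9.48 local mm [-113.1   -0.8  127.9] toolx loc [ 0.621  0.001 -0.784] z loc [-0.002 -1.    -0.003] F [-0.8 -0.4 -0.7] op 0.0007 q [-0.15  0.16 -0.45 -0.72 -0.46  2.63]
turn units [-0.04 -0.01 -0.07] shift now-axes [ 0.04 -0.3  -0.02] shift target-axes [ 0.04 -0.3  -0.03]
```

View pics/w10.png

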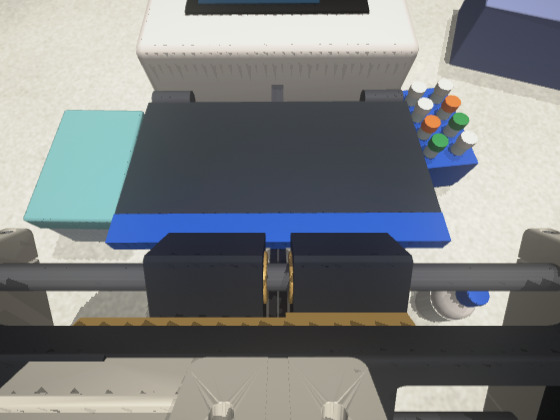

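Request:
play_rows(
  commands=[
    [[0,0,0],[0.005,-0.02,0],-1],
    [[0,0,0],[0.005,-0.02,0],-1],
    [[0,0,0],[0.005,-0.02,0],-1],
    [[0,0,0],[0.005,-0.02,0],-1],
    [[0,0,0],[0.005,-0.02,0],-1],
  ],
)

```text
time_s: 9.9
position: [0.5968, -0.1212, 0.1256]
ee_rot: [1.576, 0.9, 0.347]
force: [-1.1, 0.1, -0.1]
opening: 0.0001
```

Request:
play_rows(
  commands=[
    [[0,0,0],[0.005,-0.02,0],-1],
    [[0,0,0],[0.005,-0.02,0],-1],
    [[0,0,0],[0.005,-0.02,0],-1],
    [[0,0,0],[0.005,-0.02,0],-1],
    [[0,0,0],[0.005,-0.02,0],-1],
  ],
)

```text
time_s: 10.32
position: [0.595, -0.1218, 0.1231]
ee_rot: [1.576, 0.9, 0.347]
force: [-0.8, 0.8, -1.2]
opening: 0.0003
```

```bash
python3 -c "
from h import *
rep();cov('w11.png');plan([-.1188,0,.1205],38,-1)" 2>/dev/null
```

```text
t 10.32 local mm [-116.7   -0.8  123.1] toolx loc [ 0.621  0.001 -0.784] z loc [-0.002 -1.    -0.003] F [-0.5  1.1 -1.2] op 0.0003 q [-0.16  0.16 -0.45 -0.74 -0.46  2.66]
blue 7526 [-1.07832995e+02  6.03839036e-02  1.47558192e+02] [[-0.1164, -0.069, 0.1463], [-0.1011, 0.0693, 0.1486]]
angle about 0.0787054509635951
t 10.37 local mm [-116.8   -0.7  123. ] toolx loc [ 0.621  0.001 -0.784] z loc [-0.002 -1.    -0.003] F [-0.4  0.3 -1.7] op 0.0003 q [-0.16  0.16 -0.45 -0.74 -0.46  2.66]
turn units [-0.04 -0.01 -0.07] shift now-axes [ 0.02 -0.1  -0.02] shift target-axes [ 0.02 -0.1  -0.02]
```

Request:
play_rows(
  commands=[
    [[0,0,0],[0.005,-0.015,0],-1],
    [[0,0,0],[0.005,-0.015,0],-1],
    [[0,0,0],[0.005,-0.015,0],-1],
    [[0,0,0],[0.005,-0.015,0],-1],
    [[0,0,0],[0.005,-0.015,0],-1],
  ],
)

```text
time_s: 10.78
position: [0.5941, -0.1223, 0.1214]
ee_rot: [1.575, 0.9, 0.346]
force: [0.6, 0.3, -0.1]
opening: 0.0001
```

```bash
python3 -c "
from h import *
rep();cov('w12.png')" 2>/dev/null
```

```text
t 10.78 local mm [-117.8   -0.9  121.4] toolx loc [ 0.622  0.001 -0.783] z loc [-0.002 -1.    -0.003] F [ 0.7  0.1 -0.1] op 0.0001 q [-0.16  0.16 -0.45 -0.75 -0.46  2.67]
blue 7810 [-108.21633315   -0.59599025  145.71058048] [[-0.1164, -0.069, 0.1444], [-0.1012, 0.0689, 0.1467]]
angle about 0.059281923056029855
```

Request:
play_rows(
  commands=[
    [[0,0,0],[0.005,-0.015,0],-1],
    [[0,0,0],[0.005,-0.015,0],-1],
    [[0,0,0],[0.005,-0.015,0],-1],
    [[0,0,0],[0.005,-0.015,0],-1],
    [[0,0,0],[0.005,-0.015,0],-1],
  ],
)

```text
time_s: 11.25
position: [0.5926, -0.1227, 0.1192]
ee_rot: [1.576, 0.9, 0.347]
force: [-0.5, -0.4, 0.5]
opening: 0.0003
```

```bash
python3 -c "
from h import *
rep();cov('w13.png')" 2>/dev/null
```

```text
t 11.25 local mm [-119.3   -0.8  119.2] toolx loc [ 0.621  0.001 -0.784] z loc [-0.002 -1.    -0.003] F [-0.6 -0.2  0.5] op 0.0003 q [-0.16  0.17 -0.46 -0.76 -0.46  2.68]
blue 8858 [-109.12427739   -0.40272842  145.69085826] [[-0.1165, -0.0681, 0.1443], [-0.1013, 0.0685, 0.1467]]
angle about 0.05852665430873192
```

```bash
cat >> h.py <<'E'
def slope(f):
    c=load(f); P=(world(c)-O)@RP; q=P[(P[...,0]>-.112)&(P[...,0]<-.03)&(abs(P[...,1])<.07)&(P[...,2]>.138)&(P[...,2]<.20)]
    A=np.c_[q[:,0],q[:,1],np.ones(len(q))]; k=np.linalg.lstsq(A,q[:,2],rcond=None)[0]; print(f,len(q),'slope',k)
E
python3 -c "
from h import *
for f in ['w10.png','w11.png','w12.png','w13.png']: slope(f)"
```

```text
w10.png 29058 slope [-0.113223   -0.00022509  0.14344832]
w11.png 29951 slope [-2.67889114e-02 -8.14347901e-05  1.44437178e-01]
w12.png 30170 slope [-7.10562900e-03 -1.99600576e-05  1.44687239e-01]
w13.png 30533 slope [-6.98677852e-03 -5.79511415e-05  1.44695158e-01]
```

Slope no longer changes (0.007 both times, within calibration), so the cover is shut. Withdraw the hand to the front.

Request:
play_rows(
  commands=[
    [[0,0,0],[0,-0.05,0],-1],
    [[0,0,0],[-0.06,-0.1,0],-1],
    [[0,0,0],[-0.2,-0.26,0],-1],
    [[0,0,0],[-0.4,-0.5,0],-1],
    [[0,0,0],[-0.5,-0.6,0],-1],
  ],
)

```text
time_s: 11.72
position: [0.5381, -0.1416, 0.118]
ee_rot: [1.576, 0.901, 0.348]
force: [0.1, -1.1, -0.5]
opening: 0.0009
```

Request:
play_rows(
  commands=[
    [[0,0,0],[-0.6,-0.5,0],-1],
    [[0,0,0],[-0.7,-0.3,0],-1],
    [[0,0,0],[-0.6,0,0],-1],
    [[0,0,0],[-0.3,0,0],-1],
    [[0,0,0],[0,0,0],-1],
  ],
)

```text
time_s: 12.13
position: [0.4822, -0.1629, 0.1571]
ee_rot: [1.572, 0.898, 0.343]
force: [1.2, -1.2, -0.8]
opening: 0.0002
```

```bash
python3 -c "
from h import *
rep();snap('wrist','w14.png');slope('w14.png');snap('scene','s14.png');snap('top','t14.png')
for n,f0,f1 in [('s','scene0.png','s14.png')]:
    W=world(load(f1))
    s=(W[...,2]>.012)&(W[...,2]<.4)&(W[...,0]>.25)&(W[...,0]<1.0)&(abs(W[...,1])<.6)
    nl,l,st,ce=cv2.connectedComponentsWithStats(s.astype(np.uint8))
    for k in range(1,nl):
        if st[k,4]>60:
            P=W[l==k]; r=cv2.minAreaRect(P[:,:2].astype(np.float32)); print(st[k],np.round(r[0],3),np.round(r[1],3),P[:,2].max().round(3))
"
```

```text
t 12.13 local mm [-236.8   -1.2  157.1] toolx loc [ 0.623 -0.002 -0.782] z loc [-0.003 -1.    -0.001] F [ 0.7 -1.6 -0.8] op 0.0002 q [-0.34 -0.01 -0.54 -0.74 -0.62  2.78]
w14.png 11549 slope [-0.00657666 -0.00031075  0.14457122]
[342 133  15  30 333] [0.381 0.525] [0.06  0.057] 0.138
[ 153  135   86   82 2677] [ 0.396 -0.183] [0.199 0.214] 0.4
[366 160  23  23 419] [0.541 0.521] [0.086 0.101] 0.066
[ 445  187   52   41 1242] [0.924 0.565] [0.151 0.069] 0.125
[ 247  214   91   88 5659] [ 0.683 -0.025] [0.232 0.312] 0.178
[416 228  49  45 561] [0.979 0.329] [0.208 0.042] 0.065
[230 270  11  20 162] [ 0.637 -0.264] [0.03  0.027] 0.08
[341 271  72  68 325] [ 0.993 -0.001] [0.302 0.014] 0.094
[120 280  21  21 334] [ 0.427 -0.522] [0.063 0.073] 0.027
[261 289  39  34 807] [ 0.802 -0.219] [0.102 0.065] 0.076
[137 300  28  32 726] [ 0.566 -0.524] [0.076 0.096] 0.038
[ 241  334   81   80 1403] [ 0.979 -0.36 ] [0.042 0.243] 0.088
[ 163  348   61   59 1512] [ 0.915 -0.569] [0.07 0.17] 0.206
```

View pics/w14.png

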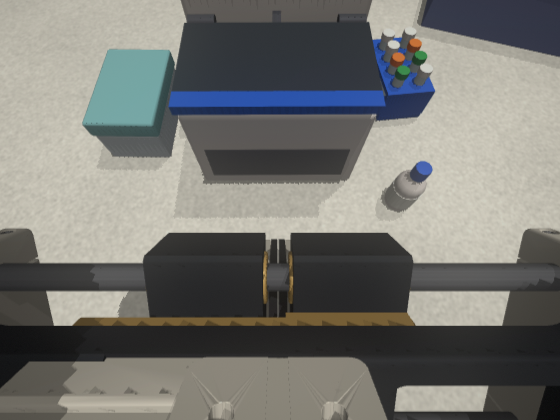

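View pics/s14.png

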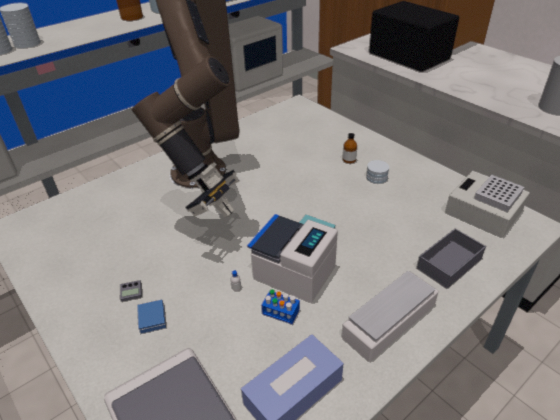

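The cover lies level and shut (blue edge at rows 92–110 in the wrist view), the hand is well clear in front, and the other objects are where they were. Handing in.

```bash
python3 -c "
from h import *
print(finish_job())"
```

```text
the job is handed in; nothing more can be done
None
```

I closed the cover and handed the job in at about 12 s. I pressed the orange key with the shut fingers, hand leaning about 28°. The cover dropped onto the hand and came to rest at about 0.75 rad. I held it there for about 1 s, then moved it down onto the fingers at about 0.38 rad. From there I lowered it at roughly 0.1–0.2 rad/s until it was shut, and drew the hand off to the front.

**Checks before handing in:**
- **Cover:** its measured slope stopped changing at 0.007 rad, which is within the camera calibration, so I took it as shut.
- **Hand:** it was about 130 mm in front of the photometer, and the force reading was only noise.
- **Other objects:** they looked unmoved. The scene-camera positions of most of them agreed with the start to within a few mm. I checked the tube rack and tip box only by eye.

**Not checked directly:**
- **Key:** it is hidden under the shut cover, so I could not see that it had sprung up. Nothing was touching it after the hand lifted off.
- **Drop to the fingers:** the cover fell freely for about 0.35 rad as it slid from the hand to the fingers. That was well above the 0.12 rad zone where a bang counts.
- **Photometer position:** the camera views disagreed by about 2–3 mm along its depth. I used a value in between.

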